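# Close and lock the tray loader's shutter with its key pin

### The arm

A 6-joint arm with a two-finger parallel gripper is mounted at the origin on the work surface. World frame = base frame: x ahead of the robot, y to its left, z up, the work surface at z = 0. Lengths are in m, angles in degrees, forces in N, time in s.
With the tool pointing down it reaches from about 0.4 to 0.825 m from the base axis. Payload 7 kg.
Tool frame: the origin (TCP) lies midway between the tips of the shut fingers; the grasp point (between the pads) lies 19 mm behind it (r.grip_point_offset is the z of the grasp point in the tool frame, in m); z points along the fingers, y is the line along which they close (so a half turn about z gives the same grasp; the last joint's range is limited). The gripper opens to 88 mm and grips with 3 to 60 N. Pads are 19 mm wide; open, the fingers measure 130 mm over their backs; the gripper's body (78 mm by 193 mm) begins 47 mm behind the grasp point.
Start: joints at [82.168, 20.546, 0.682, 0, -70.136, -16.507], TCP at [0.278, 0.615, 0.227] pointing down, gripper open.
Joint ranges: [-176.03, 176.03], [-82.01, 121.73], [-58.28, 71.71], [-173.87, 95.51], [-174.79, -0.11], [-173.66, 173.66]. Speed limits (degrees/s): [136.94, 136.94, 172.46, 180, 180, 180].

### API

Orientations are given as [roll, pitch, yaw] about the fixed x, y, z axes, in that order (R = Rz(yaw) Ry(pitch) Rx(roll)).
In Python, from plant import r, viewer, recognise, outline_of, pinpoint gives the robot as it stands.
- The arm moves only by the tool move_arm, never from a script. Its argument "targets" is a list of rows, each a list of 2 entries, a list of its own where there are three numbers: the shift along the tool's x, y, z in cm, then the turn, a rotation vector about the tool's x, y, z in rad. A call has 1 to 5 rows; each row is the pose to reach, as a shift and turn from the pose commanded when the call began, along the tool's axes at that moment; what a row does not reach only later rows make up. A row lasts 1/8 s, in which the tool goes at most 62.5 mm and 10.7 degrees, less where a joint would pass 70% of its speed; a pose out of reach is approached as far as the arm can. A call with a gripper value outside its range is refused whole. "jaw" is the finger opening in cm, from 0 to 8.76, set as the call begins (left out, the last holds). The fingers move at their own pace and stop on an object; "squeeze" is the grip in N (left out, the last holds). Time passes only in rows, so rows that repeat a pose let the fingers close. It gives the time, the measured TCP pose, the force, the opening and the grip force at its end, in the units of the state.
- r.get_state(): the state, without advancing time (a new reading comes with each control period).
- viewer.capture(name): name is "scene" or "top" or "wrist"; returns a dict with "image" (384x512x3 uint8, blue, green, red), "intrinsics" (3x3 intrinsics, pixels), "D" ([k1, k2, p1, p2, k3] as OpenCV has them; the pictures are not rectified), "camera_from_world" (4x4, takes a point from world to camera coordinates). Camera axes: x right, y up, looking along -z (the intrinsics and any distortion apply to the point x, -y, -z); pixel columns grow to the right and rows downward; lengths in m; the calibration is good to about 2 mm. A picture is of the moment at which its call begins. There is no depth.
- r.close_job(): hands the job in; it is judged then, once.
Trained networks look in the newest picture that a camera, given by its name, has taken for a name from the list of things; names that differ only in an ending like _2 or _b are one class to them, and where a whole thing is asked for, a point or a joint stands for the part that bears it (a point fixed in the world has none). Each returns a list of dicts, best first, with "score" (0 to 1); they miss things now and then, are a little off and sometimes report something else, mostly with a low value. They report only what shows in the picture. A call takes as long as a camera call.
- recognise(label, camera): "box" ([left, top, right, bottom] in pixels, round what is visible of it).
- outline_of(label, camera): "mask" (384x512 bool, what is visible of it) and "box" ([left, top, right, bottom] in pixels, round what is visible of it).
- pinpoint(label, camera): "location" ([row, column] in pixels: a listed point, or the origin of a listed thing).
The state is a dict: "time_s": time; "joints": joint angles; "qd": joint speeds; "joint_torque": joint torques, N m; "tcp_pos": TCP position; "eef_rot": TCP orientation; "contact_force": force on the tool from outside, world axes, zero at the start; "moment": the same for the moment, N m; "gripper_width": finger opening in m; "gripper_force": force on a finger pad.
Only numpy, scipy, OpenCV 4.12 (cv2) and the standard library are available. Lean on these libraries where they do the work, as an engineer would, in place of code of your own. Each camera call takes 0.05 s, during which the arm holds its last target. There are 200 camera calls.

### The job

The shutter of the tray loader has been left part open under its slotted cover. Take the key pin (black flat handle) from the tool block, stand its tip in the slot and slide it along, pressing only lightly, until it drops into the shutter's hidden hole; then draw the shutter with it to the closed end of the slot (the end with the steel wear plate) and push the pin down fully home, shoulder flat on the cover, and let go. Do not force the pin, and leave the other tools, the parts bin and the sleeves as they are.

Things in the scene. Friction and masses are not known exactly. Their poses are not given: they have to be found in the camera images.
- key_pin: Key pin, loose, 90 g: black flat handle 38 mm wide (pin x), 16 mm thick (pin y, the way to grip it), from 4 to 46 mm above the origin; round steel shoulder 22 mm across, 4 mm thick; below it a steel shank 8 mm across, 32 mm long, round-nosed. Origin: centre of the shoulder's underside, z up. Starts upright in a hole of the tool block, shoulder on its top, shank 32 mm deep.
- key_pin_tip (a point): The lowest point of the key pin's nose, 32 mm below the pin's origin.
- loader: Tray loader, fixed, 200 (x) by 236 mm (y). Origin: centre of its underside, z up. Near side (x -96 to -36 mm): flat aluminium cover strip, top 50 mm high, with a slot 11 mm wide and 6 mm deep along y at x = -66, from y = -36 to +42. Behind: black egg-crate tray, frame top 58 mm. Slot floor: the shutter, a black metal bar with one hidden 10 mm hole in the slot's line.
- lock_place (a point): Closed place, middle of the slot at cover-top height (loader frame -66, 36, 50 mm), beside a U-shaped steel wear plate. The shutter's hole is here when the shutter is drawn against its stop; only here does a bushing (11 mm) in the base take the whole shank, shoulder down on the cover. The shutter starts with its hole 20 to 60 mm from here, towards loader -y, and slides with 8 N of friction.
- slot_open_end (a point): The other end of the slot, middle of its edge, at cover-top height (loader frame -66, -36, 50 mm). Along the slot a pin tip rides on the shutter 6 mm below the cover's top; in the shutter's hole it drops to 13 mm below, rests on the base and can pull the shutter along. More than 40 N between pin and loader spoils the parts.
- tool_block: Wooden tool block 180 mm (x) by 50 mm (y) by 45 mm high, fixed to the bench, origin at the centre of its underside. Three holes, 10.5 mm wide and 38 mm deep, at x = -60, 0, 60 mm along its middle. The key pin, plug gauge and driver stand in them, in any order.
- plug_gauge: Bystander: plug gauge with a slim round aluminium handle 16 mm in diameter, standing in the tool block and reaching 52 mm above it. Origin: underside of its shoulder, at the block's top.
- driver: Bystander: driver with a fat round black handle 28 mm in diameter, standing in the tool block and reaching 54 mm above it. Origin: underside of its shoulder, at the block's top.
- parts_bin: Bystander: open red plastic bin 100 x 100 x 70 mm, loose on the bench. Origin: centre of its underside.
- sleeve_block: Bystander: block of standing brass sleeves, 112 x 160 mm, 42 mm high, fixed. Origin: centre of its underside.

How it is judged (in metres and radians):
On the way:
1. the pin has dropped into the shutter's hole, away from the closed place (z of key_pin_tip in the frame of lock_place below -0.0095 m and x of key_pin_tip in the frame of lock_place between -0.005 and 0.005 m and y of key_pin_tip in the frame of lock_place between -0.075 and -0.01 m), for 0.1 s.
At the end, for the whole second after the job is handed in: The shutter is closed and the key pin stands upright (within 0.08 rad) and at rest in the bushing at the closed place (within 3 mm), its shoulder on the cover (within 2 mm), let go (z of key_pin in the frame of lock_place below 0.002 m and horizontal distance between key_pin and lock_place below 0.003 m and angle between key_pin's own z axis and vertical below 0.08 rad and linear speed of key_pin below 0.01 m/s); the robot touches nothing.
It fails at once if the key pin is pressed against the loader with more than 40 N (contact force between key_pin and loader above 40 N).
It fails at once if the plug gauge or the driver is knocked or pulled out of its place (10 mm, 0.2 rad) (distance of any of plug_gauge, driver from where it was at the start of the episode above 0.01 m or angle between any of plug_gauge, driver's own z axis and vertical above 0.2 rad).
It fails at once if the parts bin is shoved (15 mm) or the sleeves are pressed (3 N) (distance of parts_bin from where it was at the start of the episode above 0.015 m or contact force between sleeve_block and anything else above 3 N).
It also fails if it takes over 61 s, if anything falls off the work surface, if the arm or the gripper's body presses on something with over 40 N, if the wrist force passes 120 N, or if a joint passes its speed limit or range.

## Working session

There is one attempt and no reset: what is moved stays moved. The work goes in short steps, Python scripts to look and compute and a tool call to move; the robot and the scene stay as the last step left them, time stands still between calls to the robot, and variables do not carry over. Pictures are saved under pics/ and viewed, at most 10 in all, crops included, and the job is handed in when it is done.

Besides the shell and the picture viewer there is one more tool, called after "Emit:" by a JSON object that holds its "api" and its "payload". move_arm: Moves the arm, as the interface text tells. Its arguments: {"type":"object","properties":{"targets":{"type":"array","items":{"type":"array"}},"jaw":{"type":"number"},"squeeze":{"type":"number"}},"required":["targets"]}

```bash
ls; mkdir -p pics; python3 - <<'E'
from plant import r, viewer, recognise, outline_of, pinpoint
import cv2,numpy as np
s=r.get_state(); print(s)
ims=[]
for c in ["scene","top"]:
    d=viewer.capture(c); cv2.imwrite(f"pics/{c}0.png",d["image"]); ims.append(d["image"])
    print(c,d["intrinsics"].tolist(),d["D"],np.round(d["camera_from_world"],3).tolist())
    for l in ["key_pin","key_pin_tip","loader","lock_place","slot_open_end","tool_block","plug_gauge","driver","parts_bin","sleeve_block"]:
        print(l,[(np.round(q["location"],1).tolist(),round(q["score"],2)) for q in pinpoint(l,c)[:2]])
cv2.imwrite("pics/a.png",cv2.resize(np.hstack(ims),(800,300)))
E
```

```text
pics
{'time_s': 0.0, 'joints': array([ 8.21667282e+01,  2.05905899e+01,  6.34496600e-01, -1.94013021e-02,
       -7.01347715e+01, -1.65060911e+01]), 'qd': array([-0.01480117, -0.06755616, -0.06201451, -0.12215409,  0.03367994,
       -0.09827144]), 'joint_torque': array([-5.10669415e-04, -5.82716596e+01,  2.93052578e+01,  6.99744388e+00,
        6.94673668e-03, -1.64726471e-04]), 'tcp_pos': array([0.27803259, 0.61455785, 0.22563997]), 'eef_rot': array([ 1.79907697e+02, -8.33174289e-03, -2.43459634e+01]), 'contact_force': array([ 0.44770007,  0.68664122, -0.2847004 ]), 'moment': array([0.03382271, 0.05372296, 0.029383  ]), 'gripper_force': 0.0, 'gripper_width': 0.08764144417159633}
scene [[401.0235510781326, 0.0, 249.77735606871758], [0.0, 401.0235510781326, 188.04682767563295], [0.0, 0.0, 1.0]] [0.04811473 0.         0.         0.         0.        ] [[0.717, 0.697, -0.001, -0.496], [-0.371, 0.383, 0.846, 0.11], [0.589, -0.606, 0.534, -1.281], [0.0, 0.0, 0.0, 1.0]]
key_pin [([273.4, 109.5], 0.57)]
key_pin_tip [([284.3, 111.2], 0.92)]
loader [([210.8, 254.0], 0.7)]
lock_place [([181.1
[... 201 characters left out ...]
73)]
parts_bin [([316.3, 191.0], 0.89)]
sleeve_block [([157.9, 319.7], 0.71)]
top [[496.3969435566148, 0.0, 246.5366596210134], [0.0, 496.3969435566148, 189.8634827900536], [0.0, 0.0, 1.0]] [-0.22310963  0.          0.          0.          0.        ] [[0.022, -0.999, -0.024, 0.108], [0.994, 0.02, 0.108, -0.561], [-0.107, -0.026, 0.994, -1.185], [0.0, 0.0, 0.0, 1.0]]
key_pin [([192.5, 403.1], 0.67)]
key_pin_tip []
loader [([185.7, 245.8], 0.62)]
lock_place [([205.6, 230.3], 0.71)]
slot_open_end [([202.5, 259.6], 0.67)]
tool_block [([213.7, 393.0], 0.85)]
plug_gauge [([240.4, 398.5], 0.46)]
driver [([213.5, 399.1], 0.62)]
parts_bin [([127.2, 372.2], 0.6)]
sleeve_block [([192.3, 116.3], 0.97)]
```

View pics/a.png

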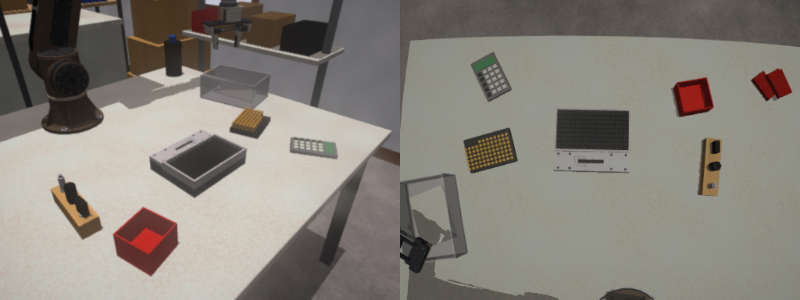

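```bash
cat > h.py <<'E'
import cv2,numpy as np
from plant import r, viewer, recognise, outline_of, pinpoint
from scipy.spatial.transform import Rotation as R
F=np.diag([1,-1,-1.])
def ray(d,px): # px=(row,col)
    u=cv2.undistortPoints(np.array([[[px[1],px[0]]]],float),d["intrinsics"],np.array(d["D"],float))[0,0]
    T=d["camera_from_world"]; v=T[:3,:3].T@(F@np.array([u[0],u[1],1])); return -T[:3,:3].T@T[:3,3],v
def atz(d,px,z):
    o,v=ray(d,px); return o+v*(z-o[2])/v[2]
def proj(d,P):
    T=d["camera_from_world"]; p=(np.atleast_2d(P)@T[:3,:3].T+T[:3,3])@F
    return cv2.projectPoints(p,np.zeros(3),np.zeros(3),d["intrinsics"],np.array(d["D"],float))[0][:,0]
def tool(): 
    s=r.get_state(); return s["tcp_pos"],R.from_euler("xyz",s["eef_rot"],degrees=True)
def togo(P,yaw=None): # shift in cm (tool axes) to TCP pos P, turn rotvec to point-down with yaw
    p,q=tool(); print("shift cm",np.round(q.inv().apply(np.array(P)-p)*100,2))
    if yaw is not None: print("turn",np.round((q.inv()*R.from_euler("xyz",[180,0,yaw],degrees=True)).as_rotvec(),3))
E
python3 - <<'E'
from h import *
d=viewer.capture("top")
for n,px,z in [("key",(192.5,403.1),.045),("lock",(205.6,230.3),.05),("open",(202.5,259.6),.05),("loader",(185.7,245.8),0),("block",(213.7,393),0),("plug",(240.4,398.5),.045),("driver",(213.5,399.1),.045),("bin",(127.2,372.2),0),("sl",(192.3,116.3),0)]: print(n,atz(d,px,z).round(4))
d=viewer.capture("scene")
for n,px,z in [("key",(273.4,109.5),.045),("lock",(181.1,244.9),.05),("loader",(210.8,254),0),("block",(274,99.6),0),("plug",(246.9,78.5),.045),("driver",(258.9,95),.045)]: print(n,atz(d,px,z).round(4))
im=cv2.imread("pics/top0.png"); cv2.imwrite("pics/topc.png",cv2.resize(im[130:270,180:440],None,fx=3,fy=3,interpolation=2))
E
```

```text
key [ 0.5579 -0.266   0.045 ]
lock [0.5174 0.1577 0.05  ]
open [0.5263 0.0873 0.05  ]
loader [0.5722 0.1229 0.    ]
block [ 0.5082 -0.2522  0.    ]
plug [ 0.4402 -0.2538  0.045 ]
driver [ 0.506  -0.2554  0.045 ]
bin [ 0.7309 -0.2002  0.    ]
sl [0.5488 0.4556 0.    ]
key [ 0.5698 -0.2559  0.045 ]
lock [0.5224 0.1566 0.05  ]
loader [0.5827 0.1279 0.    ]
block [ 0.5087 -0.2526  0.    ]
plug [ 0.4547 -0.2604  0.045 ]
driver [ 0.5126 -0.255   0.045 ]
```

View pics/topc.png

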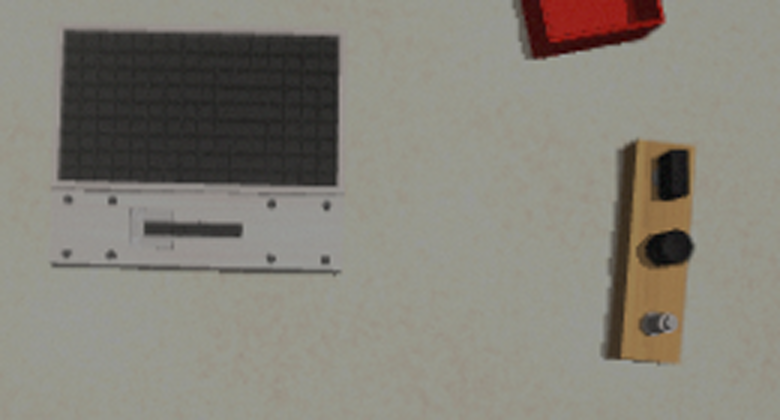

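The pin (crop 672,175) is the tool at the far end of the block. The slot runs about along world y, with the wear plate at its left, +y end. I'll go above the pin.

```bash
python3 - <<'E'
from h import *
togo([.56,-.262,.23],0)
E
```

```text
shift cm [61.82 68.29 -0.35]
turn [-0.     0.    -0.425]
```

Emit:
{"api": "move_arm", "payload": {"targets": [[[20.6,22.8,-0.3],[0,0,0]],[[20.6,22.8,-0.3],[0,0,0]],[[20.6,22.8,-0.3],[0,0,0]],[[20.6,22.8,-0.3],[0,0,0]],[[20.6,22.8,-0.3],[0,0,0]]], "jaw": 8.0}}

```text
time_s: 1.82
tcp_pos: [0.3722, 0.3203, 0.2299]
eef_rot: [-180.0, -0.0, -24.3]
contact_force: [1.1, 0.9, 1.0]
gripper_width: 0.0799
gripper_force: 0.0
```

Emit:
{"api": "move_arm", "payload": {"targets": [[[20.6,22.8,0],[0,0,0]],[[20.6,22.8,0],[0,0,0]],[[20.6,22.8,0],[0,0,0]],[[20.6,22.8,0],[0,0,0]],[[20.6,22.8,0],[0,0,0]]]}}

```text
time_s: 2.45
tcp_pos: [0.466, 0.0277, 0.2301]
eef_rot: [-179.9, -0.1, -24.3]
contact_force: [1.1, 0.2, 0.4]
gripper_width: 0.0803
gripper_force: 0.0
```

Emit:
{"api": "move_arm", "payload": {"targets": [[[20.6,22.7,0],[0,0,-0.425]],[[20.6,22.7,0],[0,0,-0.425]],[[20.6,22.7,0],[0,0,-0.425]],[[20.6,22.7,0],[0,0,-0.425]],[[20.6,22.7,0],[0,0,-0.425]]]}}

```text
time_s: 3.08
tcp_pos: [0.5559, -0.2503, 0.2298]
eef_rot: [180.0, -0.0, 0.0]
contact_force: [1.4, 0.9, 0.1]
gripper_width: 0.0799
gripper_force: 0.0
```

```bash
python3 - <<'E'
from h import *
d=viewer.capture("wrist"); cv2.imwrite("pics/w1.png",d["image"])
print(r.get_state()["tcp_pos"])
for l,z in [("key_pin",.045),("driver",.045),("plug_gauge",.045),("tool_block",0)]:
    for q in pinpoint(l,"wrist")[:2]: print(l,q["location"],q["score"],atz(d,q["location"],z).round(4))
for q in outline_of("key_pin","wrist")[:1]:
    print(q["box"],q["score"]); c=max(cv2.findContours(q["mask"].astype(np.uint8),0,1)[0],key=cv2.contourArea)[:,0]
    P=np.array([atz(d,(p[1],p[0]),.091)[:2] for p in c])*1000
    print(cv2.minAreaRect(P.astype(np.float32)))
E
```

```text
[ 0.55709961 -0.25619032  0.22876258]
key_pin [168.4, 260.1] 0.95 [ 0.5637 -0.2575  0.045 ]
driver [214.7, 260.9] 0.73 [ 0.5022 -0.2589  0.045 ]
driver [200.5, 257.6] 0.24 [ 0.5216 -0.2545  0.045 ]
plug_gauge [250.6, 257.9] 0.71 [ 0.4506 -0.2552  0.045 ]
tool_block [199.0, 260.1] 0.74 [ 0.5109 -0.2588  0.    ]
[253.0, 153.1, 274.4, 189.8] 0.82
((568.7503051757812, -260.7921447753906), (40.96440124511719, 17.438682556152344), 0.1188773661851883)
```

View pics/w1.png

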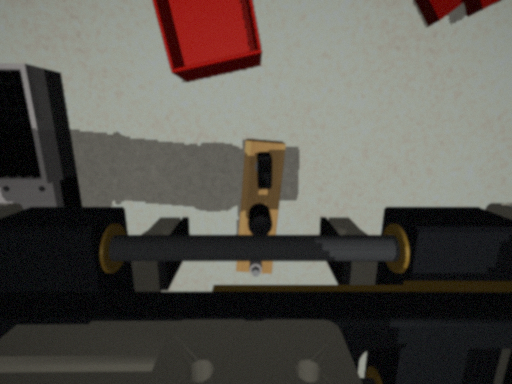

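Pin handle is at px (264,172), aligned with the tool: position about (0.566, -0.260), yaw 0. Descending.

Emit:
{"api": "move_arm", "payload": {"targets": [[[0.9,0.4,5],[0,0,0]],[[0.9,0.4,10],[0,0,0]],[[0.9,0.4,14],[0,0,0]],[[0.9,0.4,16.5],[0,0,0]],[[0.9,0.4,17.3],[0,0,0]]], "jaw": 6}}

```text
time_s: 4.0
tcp_pos: [0.5637, -0.2506, 0.0556]
eef_rot: [-180.0, 0.1, 0.1]
contact_force: [-0.1, 0.1, 1.2]
gripper_width: 0.0601
gripper_force: 0.0
```

Emit:
{"api": "move_arm", "payload": {"targets": [[[0,0,0],[0,0,0]],[[0,0,0],[0,0,0]],[[0,0,0],[0,0,0]],[[0,0,0],[0,0,0]],[[0,0,0],[0,0,0]]], "jaw": 0.5, "squeeze": 15}}

```text
time_s: 4.62
tcp_pos: [0.5653, -0.2557, 0.0592]
eef_rot: [179.7, -0.1, 0.1]
contact_force: [-2.3, -16.9, 7.8]
gripper_width: 0.0193
gripper_force: 15.2
```

```bash
python3 - <<'E'
from h import *
for i in range(3):
    s=r.get_state(); print(s["tcp_pos"],s["eef_rot"],s["contact_force"],s["moment"],s["gripper_width"],s["gripper_force"]); d=viewer.capture("wrist")
o=[q for q in outline_of("key_pin","wrist")[:1]]
if o: print(o[0]["box"])
cv2.imwrite("pics/w2.png",d["image"][150:330,120:400].repeat(2,0).repeat(2,1))
E
```

```text
[ 0.56534493 -0.25570152  0.05915204] [ 1.79720541e+02 -1.25649404e-01  8.68932047e-02] [ -2.30189542 -16.8975312    7.80790753] [-6.53898975  1.04446006 -0.11035668] 0.019261834317695778 15.160010332474485
[ 0.56532047 -0.25576131  0.05911987] [ 1.79729352e+02 -1.34866944e-01  6.72614316e-02] [ -3.18487668 -15.88898523   8.35597387] [-6.30299331  0.98564576 -0.05448519] 0.019113292425791135 15.118908744771034
[ 0.56535447 -0.25581474  0.05916424] [ 1.79734496e+02 -1.46427678e-01  5.02716009e-02] [ -2.51782899 -16.17076317   7.74727605] [-6.21678667  0.9589842  -0.06093381] 0.018998198342079824 15.105735036777332
[235.9, 197.1, 275.6, 282.6]
```

View pics/w2.png

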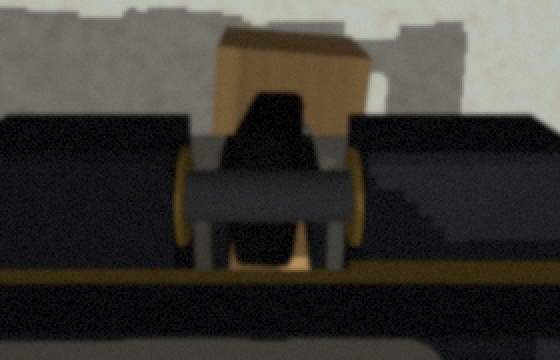

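The pin pushes the arm about 5 mm towards -y, so the grip is off-centre. I'll open, shift and re-grip.

Emit:
{"api": "move_arm", "payload": {"targets": [[[0,0,0],[0,0,0]],[[0,0.4,0],[0,0,0]],[[0,0.8,0],[0,0,0]],[[0,0.8,0],[0,0,0]],[[0,0.8,0],[0,0,0]]], "jaw": 4}}

```text
time_s: 5.45
tcp_pos: [0.5643, -0.26, 0.0563]
eef_rot: [-180.0, 0.0, 0.0]
contact_force: [-0.7, -0.1, -0.9]
gripper_width: 0.0399
gripper_force: 0.0
```

```bash
python3 - <<'E'
from h import *
d=viewer.capture("wrist");d=viewer.capture("wrist")
s=r.get_state(); print(s["tcp_pos"],s["eef_rot"],s["contact_force"],s["gripper_width"])
for q in outline_of("key_pin","wrist")[:1]:
    print(q["box"],q["score"]); c=max(cv2.findContours(q["mask"].astype(np.uint8),0,1)[0],key=cv2.contourArea)[:,0]
    P=np.array([atz(d,(p[1],p[0]),.091)[:2] for p in c])*1000
    print(cv2.minAreaRect(P.astype(np.float32)))
cv2.imwrite("pics/w3.png",d["image"][150:330,120:400].repeat(2,0).repeat(2,1))
E
```

```text
[ 0.56440197 -0.25999541  0.0564489 ] [-1.79995801e+02  1.12398646e-02  2.19292728e-02] [-0.27460011  0.35651776 -0.6252432 ] 0.040325308529476814
[239.2, 194.6, 271.5, 285.4] 0.97
((586.2098388671875, -260.5085144042969), (19.458688735961914, 15.800573348999023), 0.03466731682419777)
```

View pics/w3.png

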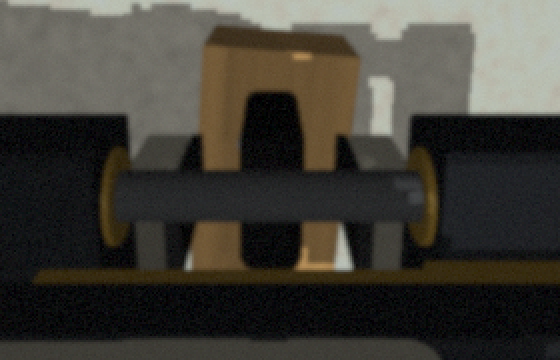

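Now centred: handle at crop column 272, fingers symmetric about 270. Grip.

Emit:
{"api": "move_arm", "payload": {"targets": [[[0,0,0],[0,0,0]],[[0,0,0],[0,0,0]],[[0,0,0],[0,0,0]],[[0,0,0],[0,0,0]],[[0,0,0],[0,0,0]]], "jaw": 0.5, "squeeze": 25}}

```text
time_s: 6.22
tcp_pos: [0.5644, -0.2603, 0.0566]
eef_rot: [180.0, -0.0, 0.0]
contact_force: [0.3, -2.1, -0.5]
gripper_width: 0.0159
gripper_force: 25.0
```

Emit:
{"api": "move_arm", "payload": {"targets": [[[0,0,-1],[0,0,0]],[[0,0,-2],[0,0,0]],[[0,0,-4],[0,0,0]],[[0,0,-7],[0,0,0]],[[0,0,-10],[0,0,0]]]}}

```text
time_s: 6.85
tcp_pos: [0.5642, -0.2597, 0.1582]
eef_rot: [-180.0, -0.0, 0.0]
contact_force: [0.5, -0.1, -0.7]
gripper_width: 0.0155
gripper_force: 25.0
```

Emit:
{"api": "move_arm", "payload": {"targets": [[[0,-4,0],[0,0,0]],[[-1,-9,0],[0,0,0]],[[-3,-14,0],[0,0,0]],[[-5,-19,0],[0,0,0]],[[-6,-24,0],[0,0,0]]]}}

```text
time_s: 7.48
tcp_pos: [0.5031, -0.0186, 0.1576]
eef_rot: [-180.0, -0.0, 0.0]
contact_force: [2.2, 1.0, -0.6]
gripper_width: 0.0159
gripper_force: 25.0
```

Emit:
{"api": "move_arm", "payload": {"targets": [[[-1.5,-5,0],[0,0,0]],[[-3,-9,0],[0,0,0]],[[-3.4,-12,0],[0,0,0]],[[-3.4,-13.5,0],[0,0,0]],[[-3.4,-14,0],[0,0,0]]]}}

```text
time_s: 8.1
tcp_pos: [0.4703, 0.1205, 0.157]
eef_rot: [-180.0, -0.0, 0.1]
contact_force: [-0.6, -0.3, -1.3]
gripper_width: 0.0158
gripper_force: 25.0
```

```bash
python3 - <<'E'
from h import *
d=viewer.capture("wrist");d=viewer.capture("wrist")
s=r.get_state(); print(s["tcp_pos"],s["eef_rot"],s["contact_force"],s["moment"])
for l,z in [("lock_place",.05),("slot_open_end",.05),("loader",0),("key_pin",s["tcp_pos"][2]-.0115),("key_pin_tip",s["tcp_pos"][2]-.0435)]:
    for q in pinpoint(l,"wrist")[:2]: print(l,q["location"],round(q["score"],2),atz(d,q["location"],z).round(4))
cv2.imwrite("pics/w4.png",d["image"])
for c in ["scene","top"]:
    e=viewer.capture(c)
    for l,z in [("lock_place",.05),("slot_open_end",.05),("key_pin",s["tcp_pos"][2]-.0115),("key_pin_tip",s["tcp_pos"][2]-.0435)]:
        for q in pinpoint(l,c)[:2]: print(c,l,np.round(q["location"],1),round(q["score"],2),atz(e,q["location"],z).round(4))
E
```

```text
[0.47036705 0.11970001 0.15664463] [1.79999356e+02 1.22502489e-02 1.19950370e-02] [-0.53890321 -0.06419621 -1.90848327] [-0.0386557   0.01392001  0.00693852]
lock_place [141.7, 212.6] 0.61 [0.5168 0.1601 0.05  ]
loader [73.4, 252.2] 0.79 [0.585  0.1228 0.    ]
key_pin [217.6, 254.9] 0.76 [0.4748 0.12   0.1451]
key_pin [142.7, 292.6] 0.35 [0.523  0.0971 0.1451]
scene lock_place [182.1 243.5] 0.79 [0.5233 0.1505 0.05  ]
scene slot_open_end [187.3 228.5] 0.98 [0.5138 0.1061 0.05  ]
scene slot_open_end [149.4 221.2] 0.69 [0.3435 0.2367 0.05  ]
scene key_pin [147.7 222. ] 0.71 [0.4804 0.1194 0.1451]
scene key_pin_tip [156.2 222.6] 0.63 [0.4689 0.1303 0.1131]
top slot_open_end [201.4 261. ] 0.67 [0.5291 0.084  0.05  ]
top key_pin [194.5 118.1] 0.62 [0.5297 0.4081 0.1451]
```

View pics/w4.png

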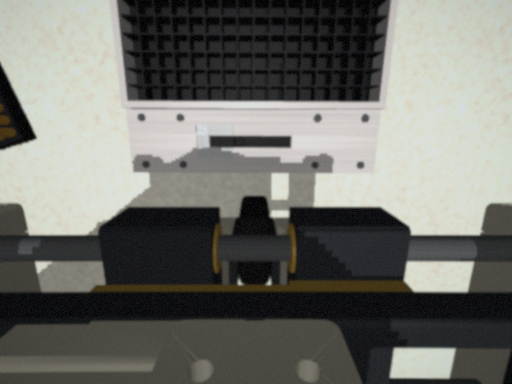

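Slot visible at cols 209–291, row about 141, level in the picture; wear plate at its left (col 202). Measuring it precisely, and the pin in the hand.

```bash
python3 - <<'E'
from h import *
d=viewer.capture("wrist"); im=d["image"]; g=cv2.cvtColor(im,6)
m=(g[128:156,195:305]<90).astype(np.uint8)
n,l,st,_=cv2.connectedComponentsWithStats(m); i=1+np.argmax(st[1:,4]); ys,xs=np.where(l==i); ys=ys+128;xs=xs+195
print(st[i])
# floor depth effect: walls; use top-plane edges
def W(rw,c,z=.05): return atz(d,(rw,c),z).round(4)
for side,sel in [("L",xs.min()-.5),("R",xs.max()+.5)]: print(side,W(np.median(ys),sel))
for c0,c1 in [(215,225),(245,255),(275,285)]:
    k=(xs>=c0)&(xs<c1); a,b=ys[k].min()-.5,ys[k].max()+.5; mc=(c0+c1)/2-.5
    print("x range",W(b,mc),W(a,mc))
# pin handle in hand
for q in outline_of("key_pin","wrist")[:1]:
    print(q["box"],q["score"]); b=q["box"]; 
    z=r.get_state()["tcp_pos"][2]-.0115+.046
    print("far top edge?",W(b[1],255,z),W(b[1],255,z-.042), W(b[3],255,z))
E
```

```text
[ 15   8  80  11 782]
L [0.5174 0.1624 0.05  ]
R [0.5174 0.0866 0.05  ]
x range [0.5122 0.1531 0.05  ] [0.5225 0.1528 0.05  ]
x range [0.5122 0.1245 0.05  ] [0.5216 0.1245 0.05  ]
x range [0.5122 0.0959 0.05  ] [0.5216 0.0961 0.05  ]
[237.1, 195.5, 271.2, 285.4] 0.9
far top edge? [0.5021 0.1196 0.1911] [0.4907 0.1195 0.1491] [0.455  0.1195 0.1911]
```

```bash
python3 - <<'E'
from h import *
d=viewer.capture("wrist"); g=cv2.cvtColor(d["image"],6); s=r.get_state(); p=s["tcp_pos"]; print(p, ray(d,(0,0))[0].round(4))
print("col prof",g[190:204,248:262].mean(1).round(0))
print("row prof 200",g[199:203,236:276].mean(0).round(0))
z0=p[2]-.0115
for dx in [0,.002,.004]:
    P=[[p[0]+dx+.019,p[1]+sy*.008,z0+h] for h in (.004,.046) for sy in (-1,1)]
    print(dx,proj(d,P).round(1).tolist())
E
```

```text
[0.4703076  0.11982771 0.15655205] [0.5354 0.1199 0.314 ]
col prof [134. 134. 134. 134. 126. 103.  61.  22.   9.   9.   8.   6.   6.   7.]
row prof 200 [138. 134. 134. 132. 123.  98.  62.  26.  12.   9.   5.  10.   5.   8.
   9.   8.   6.   8.   7.   8.   8.   6.   4.  10.   4.   7.   6.   6.
  10.  22.  54.  93. 120. 134. 138. 144. 152. 154. 156. 158.]
0 [[267.3, 197.7], [241.7, 197.6], [271.3, 221.4], [237.7, 221.4]]
0.002 [[267.3, 194.6], [241.6, 194.5], [271.4, 217.5], [237.7, 217.4]]
0.004 [[267.4, 191.4], [241.6, 191.4], [271.5, 213.5], [237.6, 213.4]]
```

Emit:
{"api": "move_arm", "payload": {"targets": [[[2.3,1.3,0],[0,0,0]],[[4.57,2.6,1],[0,0,0]],[[4.57,2.6,4],[0,0,0]],[[4.57,2.6,5.1],[0,0,0]],[[4.57,2.6,5.1],[0,0,0]]]}}

```text
time_s: 9.72
tcp_pos: [0.5155, 0.0936, 0.1051]
eef_rot: [179.9, 0.1, 0.0]
contact_force: [-0.3, -0.8, -1.2]
gripper_width: 0.016
gripper_force: 25.0
```

Emit:
{"api": "move_arm", "payload": {"targets": [[[0,0,0.4],[0,0,0]],[[0,0,0.8],[0,0,0]],[[0,0,1.2],[0,0,0]],[[0,0,1.2],[0,0,0]],[[0,0,1.2],[0,0,0]]]}}

```text
time_s: 10.35
tcp_pos: [0.5161, 0.0938, 0.0937]
eef_rot: [-180.0, -0.0, 0.0]
contact_force: [0.2, 0.8, -0.6]
gripper_width: 0.0159
gripper_force: 25.0
```

Emit:
{"api": "move_arm", "payload": {"targets": [[[0,0,0.15],[0,0,0]],[[0,0,0.3],[0,0,0]],[[0,0,0.45],[0,0,0]],[[0,0,0.45],[0,0,0]]]}}

```text
time_s: 10.85
tcp_pos: [0.5159, 0.0937, 0.0889]
eef_rot: [180.0, 0.0, 0.0]
contact_force: [0.4, -0.3, -0.8]
gripper_width: 0.0159
gripper_force: 25.0
```

It's in the slot (no force at 4.6 mm below the cover plane). Pressing lightly.

Emit:
{"api": "move_arm", "payload": {"targets": [[[0,0,0.2],[0,0,0]],[[0,0,0.35],[0,0,0]],[[0,0,0.45],[0,0,0]],[[0,0,0.45],[0,0,0]]]}}

```text
time_s: 11.35
tcp_pos: [0.5165, 0.0938, 0.0864]
eef_rot: [180.0, -0.1, 0.1]
contact_force: [-5.9, -1.0, 18.7]
gripper_width: 0.0158
gripper_force: 25.0
```

Emit:
{"api": "move_arm", "payload": {"targets": [[[0,0,-0.12],[0,0,0]],[[0,-0.2,-0.12],[0,0,0]],[[0,-0.4,-0.12],[0,0,0]]]}}

```text
time_s: 11.72
tcp_pos: [0.5163, 0.0967, 0.0867]
eef_rot: [179.9, -0.0, 0.0]
contact_force: [-0.7, -7.1, 8.4]
gripper_width: 0.016
gripper_force: 25.0
```

Emit:
{"api": "move_arm", "payload": {"targets": [[[0,-0.2,-0.03],[0,0,0]],[[0,-0.4,-0.03],[0,0,0]],[[0,-0.6,-0.03],[0,0,0]],[[0,-0.6,-0.03],[0,0,0]]]}}

```text
time_s: 12.22
tcp_pos: [0.5164, 0.1035, 0.0868]
eef_rot: [180.0, -0.0, 0.0]
contact_force: [-1.2, -1.2, 6.8]
gripper_width: 0.0157
gripper_force: 25.0
```

Emit:
{"api": "move_arm", "payload": {"targets": [[[0,-0.2,0],[0,0,0]],[[0,-0.4,0],[0,0,0]],[[0,-0.6,0],[0,0,0]],[[0,-0.6,0],[0,0,0]]]}}

```text
time_s: 12.72
tcp_pos: [0.5164, 0.1095, 0.0869]
eef_rot: [180.0, -0.0, 0.0]
contact_force: [-1.5, -1.5, 6.6]
gripper_width: 0.016
gripper_force: 25.0
```

Emit:
{"api": "move_arm", "payload": {"targets": [[[0,-0.2,0],[0,0,0]],[[0,-0.4,0],[0,0,0]],[[0,-0.6,0],[0,0,0]],[[0,-0.6,0],[0,0,0]]]}}

```text
time_s: 13.22
tcp_pos: [0.5164, 0.1156, 0.0868]
eef_rot: [180.0, -0.0, 0.0]
contact_force: [-2.0, -0.8, 7.1]
gripper_width: 0.016
gripper_force: 25.0
```

Emit:
{"api": "move_arm", "payload": {"targets": [[[0,-0.2,0],[0,0,0]],[[0,-0.4,0],[0,0,0]],[[0,-0.6,0],[0,0,0]],[[0,-0.6,0],[0,0,0]]]}}

```text
time_s: 13.72
tcp_pos: [0.5165, 0.1215, 0.0868]
eef_rot: [180.0, -0.0, 0.0]
contact_force: [-0.8, -2.2, 6.7]
gripper_width: 0.0159
gripper_force: 25.0
```

Emit:
{"api": "move_arm", "payload": {"targets": [[[0,-0.2,0],[0,0,0]],[[0,-0.4,0],[0,0,0]],[[0,-0.6,0],[0,0,0]],[[0,-0.6,0],[0,0,0]]]}}

```text
time_s: 14.22
tcp_pos: [0.5165, 0.1276, 0.0869]
eef_rot: [180.0, -0.1, 0.0]
contact_force: [-1.3, -1.4, 6.3]
gripper_width: 0.0159
gripper_force: 25.0
```

Emit:
{"api": "move_arm", "payload": {"targets": [[[0,-0.2,0],[0,0,0]],[[0,-0.4,0],[0,0,0]],[[0,-0.6,0],[0,0,0]],[[0,-0.6,0],[0,0,0]]]}}

```text
time_s: 14.72
tcp_pos: [0.5159, 0.134, 0.0858]
eef_rot: [-180.0, 0.0, 0.0]
contact_force: [0.1, 0.1, -1.1]
gripper_width: 0.0158
gripper_force: 25.0
```

Dropped in at y≈0.134. Lower gently to the base.

Emit:
{"api": "move_arm", "payload": {"targets": [[[0,0,0.15],[0,0,0]],[[0,0,0.3],[0,0,0]],[[0,0,0.45],[0,0,0]],[[0,0,0.55],[0,0,0]],[[0,0,0.55],[0,0,0]]]}}

```text
time_s: 15.35
tcp_pos: [0.5158, 0.1344, 0.0804]
eef_rot: [-180.0, 0.0, 0.0]
contact_force: [-3.1, 4.5, 2.2]
gripper_width: 0.0159
gripper_force: 25.0
```

Emit:
{"api": "move_arm", "payload": {"targets": [[[0,-0.2,0],[0,0,0]],[[0,-0.5,0],[0,0,0]],[[0,-0.8,0],[0,0,0]],[[0,-1.1,0],[0,0,0]],[[0,-1.4,0],[0,0,0]]]}}

```text
time_s: 15.98
tcp_pos: [0.5154, 0.1456, 0.0803]
eef_rot: [179.8, 0.1, 0.0]
contact_force: [1.9, -9.8, 1.0]
gripper_width: 0.0158
gripper_force: 25.0
```

Emit:
{"api": "move_arm", "payload": {"targets": [[[0,-0.2,0],[0,0,0]],[[0,-0.4,0],[0,0,0]],[[0,-0.6,0],[0,0,0]],[[0,-0.7,0],[0,0,0]],[[0,-0.7,0],[0,0,0]]]}}

```text
time_s: 16.6
tcp_pos: [0.5155, 0.1528, 0.0803]
eef_rot: [179.8, 0.1, 0.0]
contact_force: [1.7, -8.3, 0.9]
gripper_width: 0.0159
gripper_force: 25.0
```

Emit:
{"api": "move_arm", "payload": {"targets": [[[0,-0.15,0],[0,0,0]],[[0,-0.3,0],[0,0,0]],[[0,-0.4,0],[0,0,0]],[[0,-0.4,0],[0,0,0]]]}}

```text
time_s: 17.1
tcp_pos: [0.5154, 0.1568, 0.0803]
eef_rot: [179.8, 0.1, 0.0]
contact_force: [1.1, -8.7, 1.3]
gripper_width: 0.0161
gripper_force: 25.0
```

Emit:
{"api": "move_arm", "payload": {"targets": [[[0,-0.1,0],[0,0,0]],[[0,-0.2,0],[0,0,0]],[[0,-0.2,0],[0,0,0]]]}}

```text
time_s: 17.48
tcp_pos: [0.5155, 0.1588, 0.0803]
eef_rot: [179.8, 0.1, 0.0]
contact_force: [1.9, -8.1, 0.9]
gripper_width: 0.0157
gripper_force: 25.0
```

Emit:
{"api": "move_arm", "payload": {"targets": [[[0,-0.1,0],[0,0,0]],[[0,-0.2,0],[0,0,0]],[[0,-0.2,0],[0,0,0]]]}}

```text
time_s: 17.85
tcp_pos: [0.5152, 0.1596, 0.0803]
eef_rot: [179.7, 0.1, 0.0]
contact_force: [2.1, -11.7, 2.6]
gripper_width: 0.0157
gripper_force: 25.0
```

Stop reached (force rises at y≈0.1595). Relax back to the hole's centre, then lower.

Emit:
{"api": "move_arm", "payload": {"targets": [[[0,0.2,0],[0,0,0]],[[0,0.4,0],[0,0,0]],[[0,0.4,0.2],[0,0,0]],[[0,0.4,0.4],[0,0,0]],[[0,0.4,0.4],[0,0,0]]]}}

```text
time_s: 18.48
tcp_pos: [0.5156, 0.1586, 0.0761]
eef_rot: [180.0, 0.1, 0.0]
contact_force: [-0.8, -2.3, -1.8]
gripper_width: 0.0155
gripper_force: 25.0
```

It's entering the bushing freely. Continue down.

Emit:
{"api": "move_arm", "payload": {"targets": [[[0,0,0.2],[0,0,0]],[[0,0,0.4],[0,0,0]],[[0,0,0.6],[0,0,0]],[[0,0,0.8],[0,0,0]],[[0,0,0.8],[0,0,0]]]}}

```text
time_s: 19.1
tcp_pos: [0.5157, 0.1586, 0.0681]
eef_rot: [180.0, 0.0, -0.0]
contact_force: [-1.4, -3.3, -1.8]
gripper_width: 0.0158
gripper_force: 25.0
```

Emit:
{"api": "move_arm", "payload": {"targets": [[[0,0,0.2],[0,0,0]],[[0,0,0.4],[0,0,0]],[[0,0,0.55],[0,0,0]],[[0,0,0.65],[0,0,0]],[[0,0,0.65],[0,0,0]]]}}

```text
time_s: 19.73
tcp_pos: [0.5158, 0.1586, 0.0619]
eef_rot: [180.0, 0.0, 0.0]
contact_force: [-2.7, -3.6, 1.4]
gripper_width: 0.0161
gripper_force: 25.0
```

Emit:
{"api": "move_arm", "payload": {"targets": [[[0,0,0.07],[0,0,0]],[[0,0,0.13],[0,0,0]],[[0,0,0.13],[0,0,0]]]}}

```text
time_s: 20.1
tcp_pos: [0.5158, 0.1586, 0.0615]
eef_rot: [180.0, 0.0, 0.0]
contact_force: [-7.2, -5.3, 9.1]
gripper_width: 0.0159
gripper_force: 25.0
```

Shoulder seated (z 0.0615, 9 N). Release and retreat.

Emit:
{"api": "move_arm", "payload": {"targets": [[[0,0,0],[0,0,0]],[[0,0,0],[0,0,0]],[[0,0,0],[0,0,0]],[[0,0,0],[0,0,0]]], "jaw": 5}}

```text
time_s: 20.6
tcp_pos: [0.5162, 0.1591, 0.0607]
eef_rot: [-180.0, -0.0, 0.0]
contact_force: [-0.9, 0.4, 0.0]
gripper_width: 0.0484
gripper_force: 0.0
```

Emit:
{"api": "move_arm", "payload": {"targets": [[[0,0,-1],[0,0,0]],[[0,0,-3],[0,0,0]],[[0,0,-6],[0,0,0]],[[-3,0,-9],[0,0,0]],[[-4,0,-10],[0,0,0]]]}}

```text
time_s: 21.22
tcp_pos: [0.4759, 0.1592, 0.1631]
eef_rot: [-179.9, -0.2, 0.0]
contact_force: [-0.0, 1.0, -0.1]
gripper_width: 0.0503
gripper_force: 0.0
```

```bash
python3 - <<'E'
from h import *
d=viewer.capture("wrist");d=viewer.capture("wrist")
s=r.get_state(); print(s["time_s"],s["tcp_pos"],s["contact_force"],s["gripper_width"])
for l,z in [("key_pin",.05),("lock_place",.05)]:
    for q in pinpoint(l,"wrist")[:1]: print(l,q["location"],q["score"],atz(d,q["location"],z).round(4))
cv2.imwrite("pics/w5.png",d["image"])
E
```

```text
21.325 [0.47599929 0.15926513 0.16238599] [ 0.06160367  0.80217013 -0.06816768] 0.05023908268593788
key_pin [147.2, 255.4] 0.57 [0.5164 0.1586 0.05  ]
lock_place [146.3, 256.0] 0.87 [0.5173 0.158  0.05  ]
```

View pics/w5.png

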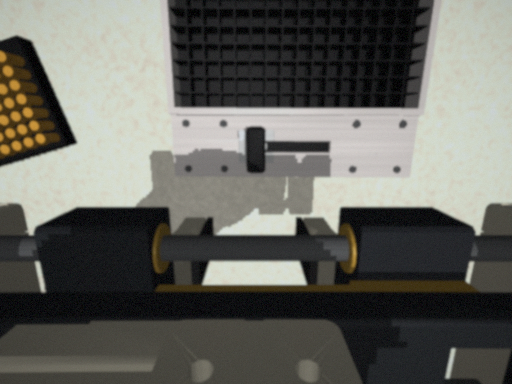

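The pin stands upright at the wear-plate end (px 256,149), fully down, and the gripper is clear. Handing in.

```bash
python3 -c "
from plant import r
print(r.close_job())"
```

```text
the job is handed in; nothing more can be done
None
```

The shutter is drawn to its closed end and the key pin is fully home in the bushing, shoulder on the cover and released; I handed the job in at about 21 s, and no pass/fail verdict came back.

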